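Pop open the battery hatch of the microscope lamp

ROBOT

A 7-joint arm with a two-finger parallel gripper is mounted at the origin on the work surface. World frame = base frame: x ahead of the robot, y to its left, z up, the work surface at z = 0. Lengths are in m, angles in rad, forces in N, time in s.
With the tool pointing down it reaches from about 0.425 to 1.025 m from the base axis. Payload 9.4 kg.
Tool frame: the origin (TCP) lies at the centre of the arm's flange, where the gripper is bolted on; the fingertips stand 186 mm ahead of it and the grasp point (between the pads) lies 167 mm ahead of it; z points along the fingers, y is the line along which they close (so a half turn about z gives the same grasp; the last joint's range is limited). The gripper opens to 93 mm and grips with 3 to 60 N. Pads are 15 mm wide; open, the fingers measure 128 mm over their backs; the gripper's body (75 mm by 188 mm) begins 65 mm behind the grasp point.
Start: joints at [-1.337, 0.599, -0.003, 1.599, 0.002, 0.943, -0.08], TCP at [0.222, 0.69, 0.405] pointing down, gripper open.
Joint ranges: [-2.57, 2.57], [-0.35, 1.97], [-1.29, 1.29], [0.11, 2.56], [-1.05, 4.19], [0.11, 1.86], [-2.63, 2.63]. Speed limits (rad/s): [2.22, 2.22, 3.01, 3.01, 3.14, 3.14, 3.14].

INTERFACE

Orientations are given as a unit quaternion [w, x, y, z].
In Python, from rig import get_state, camera, get_calibration, job_done gives the robot as it stands.
- The arm moves only by the shell command python3 -m inch 'ROWS'. ROWS is a JSON object of lists of equal length, an entry for each row: "slide": the shift along the tool's x, y, z in m, a list of three; "turn": the turn, a rotation vector about the tool's x, y, z in rad, a list of three; "grip": the gripper command: -1 is shut, 1 is fully open, values between are in proportion. In form: {"slide": [[tx, ty, tz], ...], "turn": [[wx, wy, wz], ...], "grip": [grip, ...]}. A call has 1 to 20 rows; each row shifts and turns the commanded pose from where the row before left it, along the tool's axes as they then stand; what a row does not reach is not made up. A row lasts 1/12 s, in which the tool goes at most 41.7 mm and 7.16 degrees, less where a joint would pass 70% of its speed; a pose out of reach is approached as far as the arm can. A call with a gripper value outside its range is refused whole. The fingers move at their own pace and stop on an object; the grip force is fixed at half the most. Time passes only in rows, so rows that do not move let the fingers close. It gives the time, the measured TCP pose, the force, the opening and the grip force at its end, in the units of the state.
- get_state(): the state, without advancing time (a new reading comes with each control period).
- camera(name): name is "scene" or "top" or "wrist"; returns (picture, depth): 420x560x3 uint8, red, green, blue; 420x560 float32, m along the optical axis (not along the pixel's ray), 0 where there is no reading.
- get_calibration(name): a dict with "fov_y" (degrees; the focal length in pixels is half the picture's height over the tangent of half this angle, whatever the lens; pixels are square), "cx", "cy" (the principal point, pixels), "k1" (the pictures are not rectified: a ray, as slopes to the right and down, at radius r is drawn at 1 + k1 r^2 times it, then the intrinsics apply), "rvec" (rotation vector, rad) and "tvec" (3), from world to camera coordinates, as OpenCV has them; the wrist camera has in their place "mount" (4x4, takes a point from camera to tool coordinates, whose origin is the TCP and whose axes are the flange's). Camera axes: x right, y down, z forward; pixel columns grow to the right and rows downward; lengths in m; the calibration is good to about 2 mm. A picture is of the moment at which its call begins: read the wrist's pose just before it. get_calibration takes no time and is no camera call.
- job_done(): hands the job in; it is judged then, once.
The state is a dict: "time": time; "joints": joint angles; "joint_velocities": joint speeds; "joint_torque": joint torques, N m; "tcp_pos": TCP position; "tool_rot": TCP orientation; "ft_force": force on the tool from outside, world axes, zero at the start; "ft_torque": the same for the moment, N m; "finger_gap": opening from 0.0 (shut) to 1.0 (fully open); "gripper_force": force on a finger pad.
Only numpy, scipy, OpenCV 4.12 (cv2) and the standard library are available. Lean on these libraries where they do the work, as an engineer would, in place of code of your own. Each camera call takes 0.05 s, during which the arm holds its last target. There are 200 camera calls.

TASK

The microscope lamp is going dim and its cells are due for a change. With the gripper's fingers closed, press the ribbed pad of the large battery hatch on top of the lamp's control box down once with the fingertips, without forcing it, so that its push-push latch lets go; then draw the fingers away, let the hatch spring up on its own and watch from clear of it for about two seconds to see that it stays standing open, without pushing it down again. Leave the small fuse hatch beside it shut, and leave the microscope, the fresh cells and everything else lying about where they are.

Things in the scene. Friction and masses are not known exactly. Their poses are not given: they have to be found in the camera images.
- lamp_unit: The lamp's control box: cream plastic, 170 mm deep (x) x 210 wide (y) x 85 high, fixed. Origin: centre of the underside; x points from its front panel (knob, rocker switch; towards the robot) to its rear, y to its left, z up. In its top (z = 85 mm) are two raised hatches, both hinged at the rear edge and latched under the front edge: large battery hatch right, small fuse hatch left.
- battery_hatch (a joint): Opening angle of the battery hatch, rad: 0 latched shut, down to -0.09 (hard stop) while pressed in, about 1.0 standing open against its stop. Push-push latch: pressed in 4 to 6 mm at the pad (it trips at 3.3 mm, stops at 6.3 mm; 3 to 5 N until the stop) and let go, it springs open, damped, in about 1 s, following the finger up with about 3 N; pushed fully down again it latches shut.
- battery_hatch_pad (a point): Centre of the ribbed press pad, on the top face of the battery hatch over its latch: the place to press. 14 mm behind the hatch's front edge, midway across; at (-60, -35, 90) mm in the box's frame while shut; moves with the hatch. The hatch is 84 mm (x) x 112 mm (y), at x = -74 to 10, y = -91 to 21 mm on the box, its top 5 mm above the box's; hinge along y at x = 10, z = 85 mm.
- fuse_hatch (a joint): Opening angle of the fuse hatch, rad: 0 shut, and to stay shut; it has the same kind of latch. 44 mm (x) x 46 mm (y), at x = -74 to -30, y = 39 to 85 mm on the box, its top 5 mm above the box's top.
- lamp_head (a point): End of the lamp head on the metal gooseneck (12 mm thick, head 24 mm thick), which rises from the box's rear left corner (55, 65) mm to z = 220 mm and bends over to the left, to the microscope. Fixed. Keep clear of it.
- microscope: White stereo microscope, base 200 x 130 mm, 290 mm high, fixed, to the left of the lamp's box with its eyepieces towards the robot. Origin: centre of the underside; x to its rear, z up. Not to be touched.
- cell_a: Fresh C cell standing on the table right of the lamp's box, 26 mm across, 49 mm high. Origin: centre of the underside. Leave alone.
- cell_b: A second fresh C cell like the first. Leave alone.
- petri_dish: Glass dish, 90 mm across, 16 mm high, on the table. Origin: centre of the underside. Leave alone.
- slide_box: Closed wooden box of slides, 100 x 84 x 37 mm, on the table. Origin: centre of the underside. Leave alone.
- eyepiece: Spare eyepiece, 32 mm across, 44 mm high, standing on the rear part of the lamp's box. Origin: centre of its underside. Leave alone.
- forceps: Steel forceps, 120 mm long, 8 mm high, lying on the table in front of the lamp's box. Origin: middle of the underside; x along them. Leave alone.

How it is judged:
On the way, in this order (a step that is already met when the one before it is completed fails the run):
1. the closed fingertips press the battery hatch in on its pad (within 30 mm of its centre) until the latch lets go (value of joint battery_hatch below -0.045 rad and contact force between the fingers and battery_hatch above 1 N and horizontal distance between the grasp point and battery_hatch_pad below 0.03 m), for 0.02 s.
2. the battery hatch has sprung up and stands open by itself, untouched, for a second (value of joint battery_hatch above 0.85 rad and contact force between each of the fingers, the arm and battery_hatch below 0.05 N), for 1 s.
At the end, for the whole second after the job is handed in: The battery hatch stands open by itself and at rest (above 0.85 rad), the fuse hatch is shut (below 0.06 rad), and the cells, dish, slide box, eyepiece and forceps are within 20 mm of where they stood (value of joint battery_hatch above 0.85 rad and velocity of joint battery_hatch between -0.05 and 0.05 rad/s and value of joint fuse_hatch below 0.06 rad and distance of each of cell_a, cell_b, petri_dish, slide_box, eyepiece, forceps from where it was at the start of the episode below 0.02 m); the robot touches nothing.
It fails at once if the opened battery hatch is pushed down again (contact force between any of the fingers, the arm and battery_hatch above 1.5 N and value of joint battery_hatch above 0.1 rad and velocity of joint battery_hatch below -0.15 rad/s).
It fails at once if the battery hatch is forced (over 45 N) (contact force between any of the fingers, the arm and battery_hatch above 45 N).
It fails at once if the fuse hatch is sprung open (value of joint fuse_hatch above 0.15 rad).
It fails at once if the microscope is knocked (contact force between any of the fingers, the arm and microscope above 5 N).
It fails at once if a cell or another bystander is lifted, carried or shoved (distance of any of cell_a, cell_b, petri_dish, slide_box, eyepiece, forceps from where it was at the start of the episode above 0.02 m).
It also fails if it takes over 32 s, if anything falls off the work surface, if the arm or the gripper's body presses on something with over 40 N, if the wrist force passes 120 N, or if a joint passes its speed limit or range.

## Working session

There is one attempt and no reset: what is moved stays moved. The work goes in short steps, Python scripts to look and compute and a shell command to move; the robot and the scene stay as the last step left them, time stands still between calls to the robot, and variables do not carry over. Pictures are saved under pics/ and viewed, at most 10 in all, crops included, and the job is handed in when it is done.

```bash
mkdir -p pics; cat > h.py <<'E'
import numpy as np, cv2
from rig import *
def cam(n):
    s=get_state(); im,d=camera(n); return s,im,d,get_calibration(n)
def world(n,u,v,z,c,s=None):
    f=210/np.tan(np.radians(c["fov_y"])/2)
    K=np.array([[f,0,c["cx"]],[0,f,c["cy"]],[0,0,1]])
    # cv2: distortion x(1+k1 r2)
    p=cv2.undistortPoints(np.array([[[u,v]]],float),K,np.array([c["k1"],0,0,0.]))[0,0]
    P=np.array([p[0]*z,p[1]*z,z])
    R=cv2.Rodrigues(np.array(c["rvec"],float))[0]
    return R.T@(P-np.array(c["tvec"]).ravel())
E
python3 - <<'E'
from h import *
for n in("top","scene"):
    s,im,d,c=cam(n); cv2.imwrite(f"pics/{n}0.png",im[:,:,::-1]); np.savez(f"{n}0.npz",d=d,im=im)
    print(c)
print(s)
E
```

```text
{'fov_y': 51.31476539672188, 'cx': 287.2288915606386, 'cy': 212.77839144946532, 'k1': -0.13527688707835847, 'rvec': array([ 2.12096729, -2.1720725 ,  0.12453198]), 'tvec': array([0.08992996, 0.59420554, 1.02549992])}
{'fov_y': 49.07919283619851, 'cx': 290.45987428470454, 'cy': 207.50714953268323, 'k1': -0.07504191269127862, 'rvec': array([ 1.64275715,  1.74361078, -0.84319275]), 'tvec': array([-0.03035474, -0.26388493,  1.40676196])}
{'time': 0.05, 'joints': array([-1.33670122,  0.60007364, -0.00254042,  1.60003773,  0.00181288,
        0.94287581, -0.07976349]), 'joint_velocities': array([-8.98895641e-05, -3.64759606e-04,  1.30289658e-03, -1.47442014e-03,
        5.33731876e-04, -1.02956219e-03, -4.05918318e-04]), 'joint_torque': array([ 6.57669923e-03, -7.67269564e+01,  1.50424059e+00, -2.53215480e+01,
       -5.23975538e-02,  1.37422665e-02,  1.14653235e-04]), 'tcp_pos': array([0.22165793, 0.6901092 , 0.40392992]), 'tool_rot': array([-3.71073051e-05,  1.54723378e-01,  9.87957586e-01, -6.95315293e-04]), 'ft_force': array([-0.08319492, -0.07260947,  0.12232667]), 'ft_torque': array([-0.00735265, -0.02498026, -0.01238911]), 'gripper_force': 0.0, 'finger_gap': 0.9973793450012084}
```

View pics/top0.png

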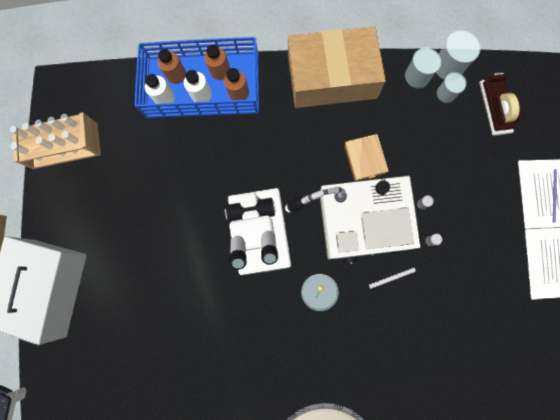

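View pics/scene0.png

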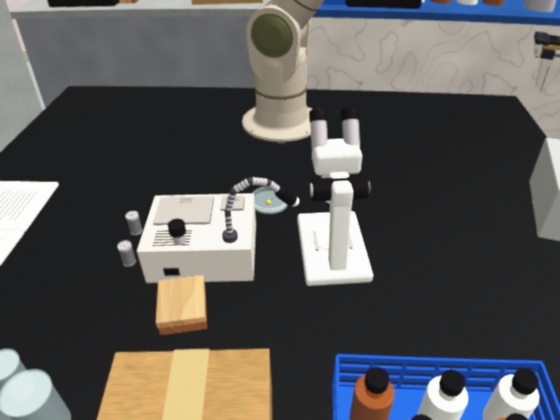

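The box is at about (370,217) in the top view. The large hatch spans about (362–413, 208–249), the fuse hatch is at (347,241), and the arm is out of view at lower left. I'll zoom in.

```bash
python3 - <<'E'
from h import *
z=np.load("top0.npz"); im=z["im"]; cv2.imwrite("pics/crop.png",cv2.resize(im[165:275,280:450,::-1],None,fx=4.7,fy=4.7,interpolation=cv2.INTER_CUBIC)[:600,:800])
E
```

```text
(no output)
```

View pics/crop.png

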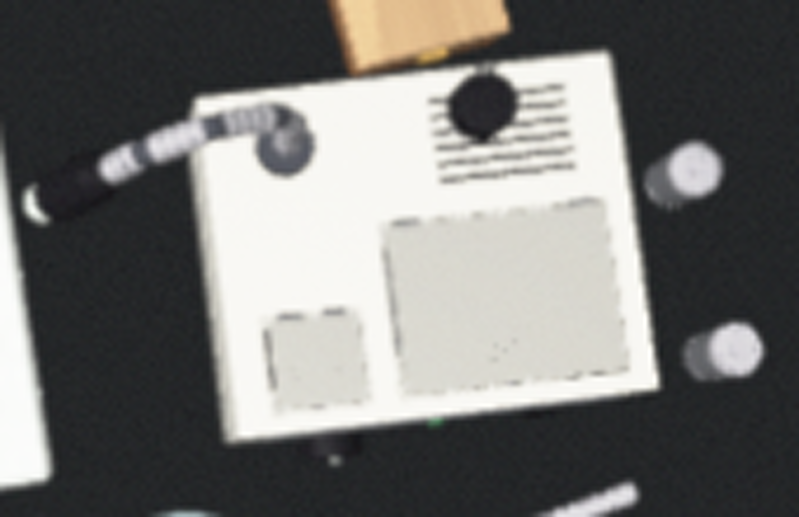

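The crop shows the large hatch's corners at (385,222), (603,200), (629,370) and (403,393), and the box top's at (195,97), (608,52), (659,387) and (229,440). Next I fit the box pose.

```bash
python3 - <<'E'
from h import *
c=get_calibration("top"); d=np.load("top0.npz")["d"]
px=np.array([(385,222),(603,200),(629,370),(403,393),(195,97),(608,52),(659,387),(229,440)])/4.7+[279.6,164.6]
loc=np.array([(10,21,90),(10,-91,90),(-74,-91,90),(-74,21,90),(85,105,85),(85,-105,85),(-85,-105,85),(-85,105,85)])/1e3
W=[]
R=cv2.Rodrigues(c["rvec"])[0]
cc=-R.T@c["tvec"]
for (u,v),l in zip(px,loc):
    P=world("top",u,v,1.,c); r=P-cc; W.append(cc+r*(l[2]-cc[2])/r[2])
W=np.array(W)
a=loc[:,0]+1j*loc[:,1]; w=W[:,0]+1j*W[:,1]
q=np.mean((w-w.mean())*np.conj(a-a.mean())); print("scale",abs(q)/np.mean(abs(a-a.mean())**2)); q/=abs(q)
t=w.mean()-q*a.mean(); print("yaw",np.angle(q),"origin",t,"res mm",np.round(abs(w-t-q*a)*1e3,1))
p=t+q*(-.060-.035j); print("pad",p, "r",abs(p))
# depth check of hatch top height
u,v=np.array([515,300])/4.7+[279.6,164.6]; print(world("top",u,v,float(d[int(round(v)),int(round(u))]),c))
# tallest points
for n in("top","scene"):
  pass
s=get_state()
from scipy.spatial.transform import Rotation as Ro
M=Ro.from_quat(s["tool_rot"],scalar_first=True).as_matrix(); print(M.round(3))
print("delta in tool axes at z same:", M.T@(np.array([p.real,p.imag,s["tcp_pos"][2]])-s["tcp_pos"]), s["tcp_pos"])
# microscope & gooseneck
for cu,cv_ in((40,200),(285,150)):
    u,v=np.array([cu,cv_])/4.7+[279.6,164.6]; print(world("top",u,v,float(d[int(round(v)),int(round(u))]),c))
for u,v in((237,262),(268,255),(237,212),(265,210),(320,290),(437,240)): print(u,v,world("top",u,v,float(d[v,u]),c).round(3))
E
```

```text
scale 1.0087384897716383
yaw 0.08434923703566581 origin (0.5778497594987254-0.1179309610272709j) res mm [2.  0.5 1.1 0.7 0.3 0.7 1.9 3.9]
pad (0.521011800589725-0.15786148102211667j) r 0.5444020054557509
[ 0.54715186 -0.16055809  0.08910411]
[[-0.952  0.306 -0.   ]
 [ 0.306  0.952 -0.001]
 [-0.    -0.001 -1.   ]]
delta in tool axes at z same: [-0.54431449 -0.71578395  0.00104937] [0.22167542 0.69009121 0.40396074]
[0.5916907 0.0718755 0.1657702]
[ 0.62174235 -0.0474334   0.10774777]
237 262 [0.474 0.168 0.284]
268 255 [0.486 0.11  0.289]
237 212 [0.579 0.178 0.199]
265 210 [0.582 0.12  0.199]
320 290 [0.407 0.    0.012]
437 240 [ 0.519 -0.285  0.051]
```

```bash
python3 -m inch '{"slide":[[0,0,-0.03],[0,0,-0.03],[0,0,-0.03],[0,0,-0.03],[0,0,-0.03],[0,0,-0.02],[-0.02,-0.015,0],[-0.02,-0.015,0]],"turn":[[0,0,0],[0,0,0],[0,0,0],[0,0,0],[0,0,0],[0,0,0],[0,0,0],[0,0,0]],"grip":[-1,-1,-1,-1,-1,-1,-1,-1]}'; python3 -c "
from rig import *;s=get_state();print(s['joints'])"
```

```text
time: 0.77
tcp_pos: [0.2496, 0.6498, 0.5755]
tool_rot: [-0.0, 0.153, 0.988, 0.001]
ft_force: [-0.1, -0.5, -0.2]
finger_gap: 0.477
gripper_force: 0.0
[-1.2924629   0.43774897  0.01112627  1.45736942 -0.00552747  1.24474333
 -0.01783599]
```

```bash
python3 -m inch '{"slide":[[-0.025,-0.018,0],[-0.025,-0.018,0],[-0.025,-0.018,0],[-0.025,-0.018,0],[-0.025,-0.018,0],[-0.025,-0.018,0],[-0.025,-0.018,0],[-0.025,-0.018,0],[-0.025,-0.018,0],[-0.025,-0.018,0],[-0.025,-0.018,0],[-0.025,-0.018,0],[-0.025,-0.018,0],[-0.025,-0.018,0],[0,0,0],[0,0,0],[0,0,0],[0,0,0]],"turn":[[0,0,0],[0,0,0],[0,0,0],[0,0,0],[0,0,0],[0,0,0],[0,0,0],[0,0,0],[0,0,0],[0,0,0],[0,0,0],[0,0,0],[0,0,0],[0,0,0],[0,0,-0.1],[0,0,-0.1],[0,0,-0.1],[0,0,-0.1]],"grip":[-1,-1,-1,-1,-1,-1,-1,-1,-1,-1,-1,-1,-1,-1,-1,-1,-1,-1]}'; cat > to.py <<'E'
import sys
from h import *
from scipy.spatial.transform import Rotation as Ro
s=get_state(); M=Ro.from_quat(s["tool_rot"],scalar_first=True).as_matrix()
g=s["tcp_pos"]+M@[0,0,.186]
print("joints",s["joints"].round(2),"tcp",s["tcp_pos"].round(4),"tip",g.round(4),"yaw y",np.arctan2(M[1,1],M[0,1]),"tilt",M[:,2].round(4))
print("tool delta to target tip",(M.T@(np.array([float(a) for a in sys.argv[1:4]])-g)).round(4))
E
python3 to.py 0.521 -0.158 0.39
```

```text
time: 2.27
tcp_pos: [0.5068, 0.3022, 0.5744]
tool_rot: [-0.0, -0.047, 0.999, -0.0]
ft_force: [-0.3, 0.2, -0.6]
finger_gap: 0.009
gripper_force: 0.0
joints [-0.68  0.28  0.06  1.7  -0.02  1.16  1.05] tcp [0.5068 0.3022 0.5744] tip [0.5067 0.3022 0.3884] yaw y 1.6644972905204303 tilt [-6.e-04 -4.e-04 -1.e+00]
tool delta to target tip [ 0.0288 -0.4595 -0.0014]
```

```bash
python3 -m inch '{"slide":[[0.0018,-0.0287,0],[0.0018,-0.0287,0],[0.0018,-0.0287,0],[0.0018,-0.0287,0],[0.0018,-0.0287,0],[0.0018,-0.0287,0],[0.0018,-0.0287,0],[0.0018,-0.0287,0],[0.0018,-0.0287,0],[0.0018,-0.0287,0],[0.0018,-0.0287,0],[0.0018,-0.0287,0],[0.0018,-0.0287,0],[0.0018,-0.0287,0],[0.0018,-0.0287,0],[0.0018,-0.0287,0],[0,0,0]],"turn":[[0,0,0],[0,0,0],[0,0,0],[0,0,0],[0,0,0],[0,0,0],[0,0,0],[0,0,0],[0,0,0],[0,0,0],[0,0,0],[0,0,0],[0,0,0],[0,0,0],[0,0,0],[0,0,0],[0,0,0]],"grip":[-1,-1,-1,-1,-1,-1,-1,-1,-1,-1,-1,-1,-1,-1,-1,-1,-1]}'; python3 to.py 0.521 -0.158 0.12
python3 - <<'E'
from h import *
for n in("scene","wrist"):
    s,im,d,c=cam(n); cv2.imwrite(f"pics/{n}1.png",im[:,:,::-1])
E
```

```text
time: 3.68
tcp_pos: [0.5181, -0.1628, 0.5747]
tool_rot: [-0.0, -0.041, 0.999, -0.001]
ft_force: [-1.2, -0.0, -0.2]
finger_gap: 0.007
gripper_force: 0.0
joints [-0.05  0.22  0.31  1.8  -0.07  1.13  1.94] tcp [ 0.5181 -0.1628  0.5747] tip [ 0.518  -0.1633  0.3887] yaw y 1.6533474991083101 tilt [-3.0e-04 -2.5e-03 -1.0e+00]
tool delta to target tip [-0.0035  0.0057  0.2687]
```

View pics/wrist1.png

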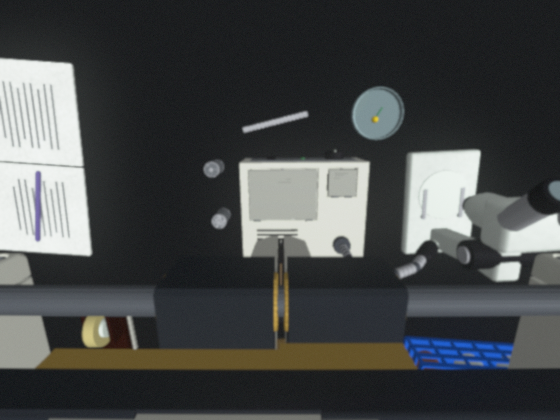

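The wrist view shows the large hatch at (249–319, 168–220), with its front edge up and its pad near (285,181). The fuse hatch is at (343,183), and the fingers are shut with the tip at (281,240). I'll cross-check the pad with this camera.

```bash
python3 - <<'E'
from h import *
from scipy.spatial.transform import Rotation as Ro
s,im,d,c=cam("wrist"); m=np.array(c["mount"])
M=np.eye(4); M[:3,:3]=Ro.from_quat(s["tool_rot"],scalar_first=True).as_matrix(); M[:3,3]=s["tcp_pos"]
f=210/np.tan(np.radians(c["fov_y"])/2);K=np.array([[f,0,c["cx"]],[0,f,c["cy"]],[0,0,1]])
for u,v in((249,168),(319,168),(317,220),(249,220),(285,181)):
    p=cv2.undistortPoints(np.array([[[u,v]]],float),K,np.array([c["k1"],0,0,0.]))[0,0]
    o=(M@m)[:3,3]; r=(M@m)[:3,:3]@[*p,1]; print((o+r*(.09-o[2])/r[2]).round(4), (o+r*d[v,u]).round(4))
cv2.imwrite("pics/wc.png",cv2.resize(im[150:265,230:390,::-1],None,fx=5,fy=5,interpolation=cv2.INTER_CUBIC))
E
```

```text
[ 0.511  -0.2101  0.09  ] [ 0.512  -0.2108  0.0826]
[ 0.5014 -0.0983  0.09  ] [ 0.502  -0.0974  0.0843]
[ 0.5884 -0.0912  0.09  ] [ 0.589  -0.0908  0.088 ]
[ 0.5982 -0.205   0.09  ] [ 0.6002 -0.2055  0.0838]
[ 0.5271 -0.1507  0.09  ] [ 0.527  -0.1507  0.0902]
```

View pics/wc.png

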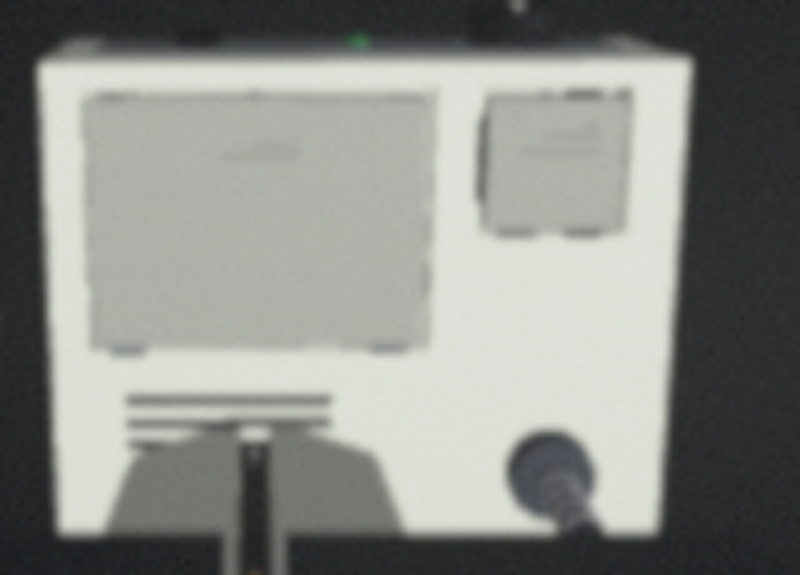

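The crop shows the hatch shut, with its ribs at about (260,150). The two cameras put the pad within 5 mm of each other, so I'll use (0.521, -0.156). Descending to above it.

```bash
python3 -m inch '{"slide":[[-0.003,0.007,0.03],[0,0,0.03],[0,0,0.03],[0,0,0.03],[0,0,0.03],[0,0,0.03],[0,0,0.03],[0,0,0.03],[0,0,0.02],[0,0,0.01],[0,0,0],[0,0,0],[0,0,0]],"turn":[[0,0,0],[0,0,0],[0,0,0],[0,0,0],[0,0,0],[0,0,0],[0,0,0],[0,0,0],[0,0,0],[0,0,0],[0,0,0],[0,0,0],[0,0,0]],"grip":[-1,-1,-1,-1,-1,-1,-1,-1,-1,-1,-1,-1,-1]}'; python3 to.py 0.521 -0.156 0.09
```

```text
time: 4.92
tcp_pos: [0.5219, -0.1499, 0.3059]
tool_rot: [0.001, -0.045, 0.999, -0.0]
ft_force: [0.0, 0.7, 0.4]
finger_gap: 0.003
gripper_force: 0.0
joints [ 0.04  0.53  0.2   2.12 -0.21  0.51  2.05] tcp [ 0.5219 -0.1499  0.3059] tip [ 0.5222 -0.15    0.1199] yaw y 1.6605061908817562 tilt [ 1.8e-03 -1.0e-04 -1.0e+00]
tool delta to target tip [ 0.0018 -0.0059  0.0299]
```

```bash
python3 -m inch '{"slide":[[0.001,-0.006,0.01],[0,0,0.008],[0,0,0.004],[0,0,0.002],[0,0,0],[0,0,0]],"turn":[[0,0,0],[0,0,0],[0,0,0],[0,0,0],[0,0,0],[0,0,0]],"grip":[-1,-1,-1,-1,-1,-1]}'; python3 to.py 0.521 -0.156 0.09
```

```text
time: 5.42
tcp_pos: [0.5209, -0.1563, 0.2806]
tool_rot: [-0.0, -0.045, 0.999, 0.0]
ft_force: [0.4, 0.1, -0.2]
finger_gap: 0.006
gripper_force: 0.0
joints [ 0.06  0.57  0.18  2.13 -0.22  0.46  2.07] tcp [ 0.5209 -0.1563  0.2806] tip [ 0.5209 -0.1563  0.0946] yaw y 1.659913937535637 tilt [-3.e-04  1.e-04 -1.e+00]
tool delta to target tip [-0.0001  0.0003  0.0046]
```

```bash
python3 -m inch '{"slide":[[0,0,0.002],[0,0,0],[0,0,0]],"turn":[[0,0,0],[0,0,0],[0,0,0]],"grip":[-1,-1,-1]}'; python3 to.py 0.521 -0.156 0.09
```

```text
time: 5.67
tcp_pos: [0.521, -0.1562, 0.2788]
tool_rot: [0.0, -0.045, 0.999, -0.0]
ft_force: [-0.5, 0.3, -0.2]
finger_gap: 0.002
gripper_force: 0.0
joints [ 0.06  0.57  0.18  2.13 -0.22  0.45  2.07] tcp [ 0.521  -0.1562  0.2788] tip [ 0.521  -0.1562  0.0928] yaw y 1.6600755237248108 tilt [ 1.e-04 -0.e+00 -1.e+00]
tool delta to target tip [-0.      0.0002  0.0028]
```

```bash
python3 -m inch '{"slide":[[0,0,0.002],[0,0,0],[0,0,0]],"turn":[[0,0,0],[0,0,0],[0,0,0]],"grip":[-1,-1,-1]}'; python3 to.py 0.521 -0.156 0.09
```

```text
time: 5.92
tcp_pos: [0.521, -0.1562, 0.2767]
tool_rot: [0.0, -0.045, 0.999, -0.0]
ft_force: [0.1, 0.6, 0.5]
finger_gap: 0.003
gripper_force: 0.0
joints [ 0.07  0.58  0.18  2.13 -0.22  0.45  2.07] tcp [ 0.521  -0.1562  0.2767] tip [ 0.521  -0.1562  0.0907] yaw y 1.6600515637008189 tilt [ 1.e-04 -0.e+00 -1.e+00]
tool delta to target tip [-0.      0.0002  0.0007]
```

```bash
python3 -m inch '{"slide":[[0,0,0.002],[0,0,0],[0,0,0]],"turn":[[0,0,0],[0,0,0],[0,0,0]],"grip":[-1,-1,-1]}'|grep -E "pos|force"
```

```text
tcp_pos: [0.5209, -0.1563, 0.2747]
ft_force: [-0.8, 0.8, 2.3]
gripper_force: 1.2
```

```bash
python3 -m inch '{"slide":[[0,0,0.002],[0,0,0],[0,0,0]],"turn":[[0,0,0],[0,0,0],[0,0,0]],"grip":[-1,-1,-1]}'|grep -E "pos|force"
```

```text
tcp_pos: [0.5209, -0.1563, 0.2727]
ft_force: [-1.0, -0.0, 2.8]
gripper_force: 1.7
```

```bash
python3 -m inch '{"slide":[[0,0,0.001],[0,0,0],[0,0,0]],"turn":[[0,0,0],[0,0,0],[0,0,0]],"grip":[-1,-1,-1]}'|grep -E "pos|force"
```

```text
tcp_pos: [0.5209, -0.1563, 0.2717]
ft_force: [-2.2, -1.3, 3.5]
gripper_force: 1.8
```

```bash
python3 -m inch '{"slide":[[0,0,0.001],[0,0,0],[0,0,0]],"turn":[[0,0,0],[0,0,0],[0,0,0]],"grip":[-1,-1,-1]}'|grep -E "pos|force"
```

```text
tcp_pos: [0.5209, -0.1563, 0.2707]
ft_force: [-1.2, 0.1, 3.8]
gripper_force: 2.0
```

The pad is in about 4–6 mm and the stop hasn't been reached. Drawing away: straight up, then back.

```bash
python3 -m inch '{"slide":[[0,0,-0.02],[0,0,-0.035],[0,0,-0.035],[0,0,-0.035],[0,0,-0.035],[0,0,-0.035],[0,0,-0.02],[0,0,0],[0,0,0],[0,0,0],[0,0,0],[0,0,0],[0,0,0],[0,0,0],[0,0,0]],"turn":[[0,0,0],[0,0,0],[0,0,0],[0,0,0],[0,0,0],[0,0,0],[0,0,0],[0,0,0],[0,0,0],[0,0,0],[0,0,0],[0,0,0],[0,0,0],[0,0,0],[0,0,0]],"grip":[-1,-1,-1,-1,-1,-1,-1,-1,-1,-1,-1,-1,-1,-1,-1]}'
python3 - <<'E'
from h import *
for n in("scene",):
    s,im,d,c=cam(n); cv2.imwrite(f"pics/{n}2.png",cv2.resize(im[60:330,80:420,::-1],None,fx=2.2,fy=2.2))
E
```

```text
time: 8.17
tcp_pos: [0.521, -0.1563, 0.4853]
tool_rot: [-0.0, -0.045, 0.999, 0.0]
ft_force: [-0.3, -0.5, -0.6]
finger_gap: 0.006
gripper_force: 0.0
```

View pics/scene2.png

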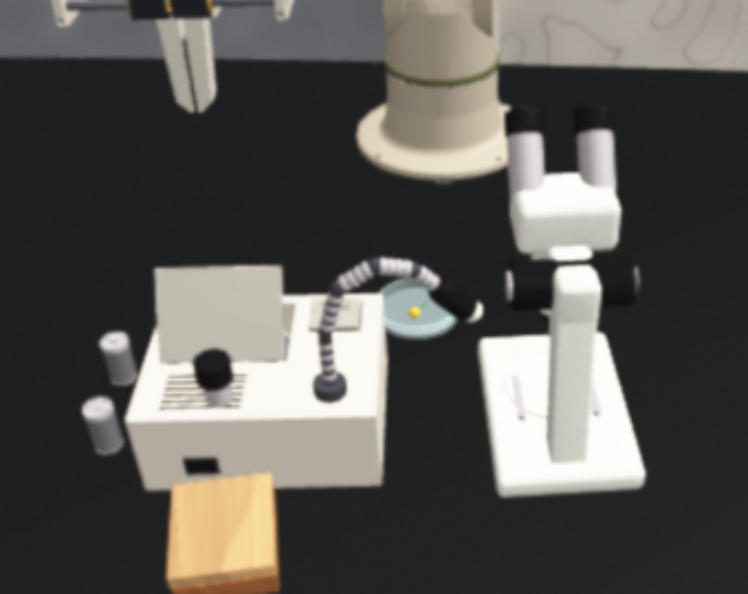

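The battery hatch stands open at (220,312), and the fuse hatch at (335,315) is still shut. The fingers are well clear above, at (195,105). Now I'll watch for about two seconds.

```bash
for i in 1; do python3 -m inch '{"slide":[[0,0,0],[0,0,0],[0,0,0],[0,0,0],[0,0,0],[0,0,0],[0,0,0],[0,0,0],[0,0,0],[0,0,0],[0,0,0],[0,0,0],[0,0,0],[0,0,0],[0,0,0],[0,0,0],[0,0,0],[0,0,0],[0,0,0],[0,0,0]],"turn":[[0,0,0],[0,0,0],[0,0,0],[0,0,0],[0,0,0],[0,0,0],[0,0,0],[0,0,0],[0,0,0],[0,0,0],[0,0,0],[0,0,0],[0,0,0],[0,0,0],[0,0,0],[0,0,0],[0,0,0],[0,0,0],[0,0,0],[0,0,0]],"grip":[-1,-1,-1,-1,-1,-1,-1,-1,-1,-1,-1,-1,-1,-1,-1,-1,-1,-1,-1,-1]}'; done
python3 -m inch '{"slide":[[0,0,0],[0,0,0],[0,0,0],[0,0,0],[0,0,0],[0,0,0],[0,0,0],[0,0,0]],"turn":[[0,0,0],[0,0,0],[0,0,0],[0,0,0],[0,0,0],[0,0,0],[0,0,0],[0,0,0]],"grip":[-1,-1,-1,-1,-1,-1,-1,-1]}'
python3 - <<'E'
from h import *
s,im,d,c=cam("scene"); cv2.imwrite("pics/scene3.png",cv2.resize(im[150:300,100:300,::-1],None,fx=3,fy=3))
E
```

```text
time: 9.88
tcp_pos: [0.5209, -0.1563, 0.4857]
tool_rot: [0.0, -0.045, 0.999, -0.0]
ft_force: [0.6, 0.3, -0.2]
finger_gap: 0.006
gripper_force: 0.0
time: 10.55
tcp_pos: [0.5209, -0.1562, 0.4857]
tool_rot: [0.0, -0.045, 0.999, -0.0]
ft_force: [-0.0, -0.1, -0.1]
finger_gap: 0.005
gripper_force: 0.0
```

View pics/scene3.png

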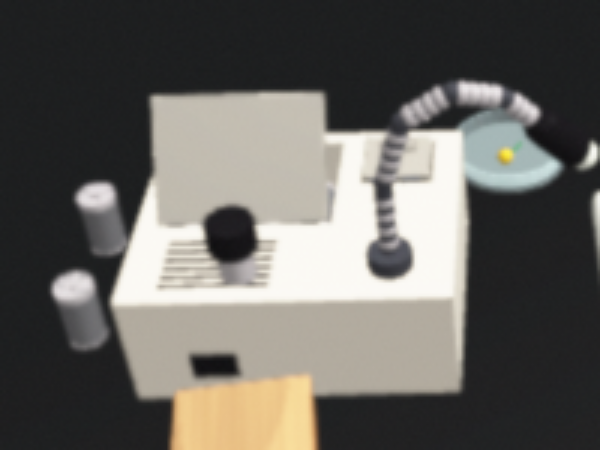

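The battery hatch is still open at (240,158), the fuse hatch at (398,160) is still shut, and nothing else in view has moved.

```bash
python3 -c "
from rig import job_done; print(job_done())"
```

```text
the job is handed in; nothing more can be done
None
```

The battery hatch's latch let go after one press of about 4 N; the hatch sprang up and stayed open for the two seconds I watched, the fuse hatch stayed shut, nothing else in view had moved, and the job is handed in (no verdict was returned).

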